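# Roll the pressing roller to the white line

### The job

The facing on one half of the rose-coloured trim board has just been glued and needs rolling down: with the fingertips, push on the roller so that it rolls along the board from the middle to the white line, and leave it lying at rest on the board, centred over the white line and parallel to it. Roll it rather than dragging it, do not pick it up, keep it away from the yellow line, and do not disturb the spray gun, the thread cone or the glue jar.

Things in the scene. Friction and masses are not known exactly. Their poses are not given: they have to be found in the camera images.
- trim_board: flat rigid rose-coloured board, fixed on the table, 250 mm (its x) by 380 mm (its y), 8 mm thick; origin at the centre of its underside, z up. The roller rolls along the board's y; both lines run along its x.
- roller: black rubber roller, aluminium ends, diameter 50 mm, length 140 mm, 0.36 to 0.59 kg, lying loose on the board about midway between the lines, axis within 3 degrees of theirs; origin at its centre, 25 mm above the board's top; x along its axis. Rolls easily and coasts a few mm; its top moves twice as far as its centre. Friction with board and fingertips about 0.6
- roller_stripe (a point): point on the roller's rubber surface at mid-length, on the turquoise stripe that runs along the roller; the stripe is on top at the start, and comes underneath after half a turn (79 mm of rolling)
- white_line: white line, flat tape 14 mm wide and 220 mm long across the board, 72 to 110 mm from the roller's start, at either end of the board; origin at its middle on the board's top face, x along the line, y across it, z up
- yellow_line: yellow line, the same size, at the other end of the board; the half between it and the roller is not glued
- spray_gun: metal spray gun standing on its round cup beyond the board's far long side, about 165 mm high, cup 82 mm in diameter; origin at the centre of its underside, z up
- thread_cone: magenta cone of thread standing on the table off one short end of the board, 60 mm in diameter, 98 mm high; origin at the centre of its underside
- glue_jar: amber jar with a black cap standing on the table off the other short end of the board, 64 mm in diameter, 85 mm high; origin at the centre of its underside
Mind the look-alikes: they are no part of the job. Of the things that look like the roller, the middle-sized one is meant.

How it is judged (in metres and radians):
On the way:
1. the roller, on the board, has turned a third of a turn: its stripe is on its lower side (height (world z) of roller_stripe below 0.025 m and height (world z) of roller below 0.038 m and angle between roller's own x axis and vertical above 1.45 rad), for 0.05 s.
At the end, for the whole second after the job is handed in: The roller lies at rest on the board with its centre within 10 mm of the white line's centre line and within 35 mm of its middle, its axis parallel to the line within 0.15 rad, and its stripe on its lower half, as rolling (not dragging) from the start leaves it (y of roller in the frame of white_line between -0.01 and 0.01 m and x of roller in the frame of white_line between -0.035 and 0.035 m and angle between the x axis of roller and the x axis of white_line, either way round below 0.15 rad and z of roller in the frame of white_line between 0.022 and 0.028 m and height (world z) of roller_stripe below 0.033 m and linear speed of roller below 0.01 m/s); the robot touches nothing.
It fails at once if the roller is lifted or falls off the board (height (world z) of roller above 0.043 m or height (world z) of roller below 0.028 m).
It fails at once if the roller is taken close to the yellow line, less than 45 mm from it (horizontal distance between roller and yellow_line below 0.045 m).
It fails at once if the spray gun is disturbed (moved more than 15 mm) (distance of spray_gun from where it was at the start of the episode above 0.015 m).
It fails at once if the thread cone is disturbed (moved more than 15 mm) (distance of thread_cone from where it was at the start of the episode above 0.015 m).
It fails at once if the glue jar is disturbed (moved more than 15 mm) (distance of glue_jar from where it was at the start of the episode above 0.015 m).
It also fails if it takes over 48 s, if anything falls off the work surface, if the arm or the gripper's body presses on something with over 40 N, if the wrist force passes 120 N, or if a joint passes its speed limit or range.

### The arm

A 7-joint arm with a two-finger parallel gripper is mounted at the origin on the work surface. World frame = base frame: x ahead of the robot, y to its left, z up, the work surface at z = 0. Lengths are in mm, angles in rad, forces in N, time in s.
With the tool pointing down it reaches from about 425 to 1025 mm from the base axis. Payload 9.4 kg.
Tool frame: the origin (TCP) lies at the very end of the fingers, on their centre line; the grasp point (between the pads) lies 19 mm behind it (manip.grasp_offset is the distance from the TCP to the grasp point, in mm); z points along the fingers, x is the direction in which the jaws open and shut, and the axes are right-handed (so a half turn about z gives the same grasp; the last joint's range is limited). The gripper opens to 85 mm and grips with 20 to 120 N. Pads are 22 mm wide; open, the fingers measure 114 mm over their backs; the gripper's body (76 mm by 85 mm) begins 54 mm behind the grasp point. The pads swing forward as they close: fully open they stand 13 mm farther back than shut.
Start: joints at [-1.243, 0.599, -0.003, 1.599, 0.002, 0.943, -0.08], TCP at [285.534, 666.404, 231.275] pointing down, gripper open.
Joint ranges: [-2.57, 2.57], [-0.35, 1.97], [-1.29, 1.29], [0.11, 2.56], [-1.05, 4.19], [0.11, 1.86], [-2.63, 2.63]. Speed limits (rad/s): [2.22, 2.22, 3.01, 3.01, 3.14, 3.14, 3.14].

### API

Orientations are given as a unit quaternion [x, y, z, w].
In Python, from bench import manip, eoat, cams, current_clock, current_joint_pos, current_qd, current_effort, current_tcp_pos, current_orientation, current_wrist_force, current_wrist_torque, current_width gives the robot as it stands. The module is installed in compiled form; this text tells all that it offers. Calls block until the motion is done:
- manip.reach(position, orientation): joint-space move of the TCP to a pose.
- manip.line_to(position, rate=150, orientation=None): straight line of the TCP; orientation=None keeps the orientation; rate is the mean speed in mm/s.
- manip.move_joints(angles): joint-space move.
- eoat.command_gripper(opening, grip_force=None): finger opening in mm; grip_force is the grip in N (None keeps the last); returns when the fingers have stopped.
- manip.wait(seconds).
- manip.solve_ik(position, orientation): joint angles nearest the present ones, or None.
- cams.read_camera(name): name is "side" or "top" or "wrist"; returns a dict with "image" (480x640x3 uint8, blue, green, red), "camera_matrix" (3x3 intrinsics, pixels), "k1" (the pictures are not rectified: a ray, as slopes to the right and down, at radius r is drawn at 1 + k1 r^2 times it, then the intrinsics apply), "T" (4x4, takes a point from camera to world coordinates); the wrist camera has in their place "tool_from_camera" (4x4, takes a point from camera to tool coordinates, whose origin is the TCP and whose axes are the tool frame's). Camera axes: x right, y down, z forward; pixel columns grow to the right and rows downward; lengths in mm; the calibration is good to about 2 mm. A picture is of the moment at which its call begins: read the wrist's pose just before it. There is no depth.
A pose or a line that the arm cannot do raises manip.PlanningError and nothing moves.
- manip.job_done(): hands the job in, once; it reports no verdict.
Readings, each from a call of its own:
- current_clock(): time.
- current_joint_pos(): joint angles.
- current_qd(): joint speeds.
- current_effort(): joint torques, N m.
- current_tcp_pos(): TCP position.
- current_orientation(): TCP orientation.
- current_wrist_force(): force on the tool from outside, world axes, zero at the start.
- current_wrist_torque(): the same for the moment, N m.
- current_width(): finger opening in mm.
Only numpy, scipy, OpenCV 4.12 (cv2) and the standard library are available. Lean on these libraries where they do the work, as an engineer would, in place of code of your own. Each camera call takes 0.05 s, during which the arm holds its last target.

## Working session

There is one attempt and no reset: what is moved stays moved. The work goes in short steps, each a Python script; the robot and the scene stay as the last script left them, time stands still between calls to the robot, and variables do not carry over. Pictures are saved under pics/ and viewed, and the job is handed in when it is done.

```bash
mkdir -p pics
python3 - <<'E'
from bench import *
import cv2
for n in ["side","top","wrist"]:
    r=cams.read_camera(n); cv2.imwrite(f"pics/{n}0.png",r["image"])
    print(n,r["camera_matrix"].tolist() if hasattr(r["camera_matrix"],'tolist') else r["camera_matrix"],r["k1"]); print(r.get("T",r.get("tool_from_camera")))
print(current_clock(),current_tcp_pos(),current_orientation(),current_width(),manip.grasp_offset)
E
```

```text
side [[440.99470950010607, 0.0, 318.18400681442785], [0.0, 440.99470950010607, 240.910165569591], [0.0, 0.0, 1.0]] -0.023904233008702862
[[ 8.79064288e-01 -2.45856016e-01  4.08412534e-01  1.88117402e+02]
 [-4.76682754e-01 -4.45408659e-01  7.57881704e-01 -6.84742462e+02]
 [-4.41929750e-03 -8.60909952e-01 -5.08738169e-01  5.58288430e+02]
 [ 0.00000000e+00  0.00000000e+00  0.00000000e+00  1.00000000e+00]]
top [[511.408188008027, 0.0, 317.30711194339005], [0.0, 511.408188008027, 235.04647777465954], [0.0, 0.0, 1.0]] -0.028400146602995346
[[-1.17758624e-03 -9.88140011e-01  1.53551070e-01  4.14077501e+02]
 [-9.99689335e-01 -2.65966281e-03 -2.47822411e-02  3.82813695e+01]
 [ 2.48967180e-02 -1.53532551e-01 -9.87829899e-01  1.05744900e+03]
 [ 0.00000000e+00  0.00000000e+00  0.00000000e+00  1.00000000e+00]]
wrist [[383.459849469287, 0.0, 318.6302859755543], [0.0, 383.459849469287, 239.72254842499888], [0.0, 0.0, 1.0]] 0.02384984269917195
[[ 9.99999828e-01 -5.82821172e-04 -6.97524726e-05  1.52808440e+00]
 [ 5.80691591e-04  9.64928062e-01  2.62513805e-01 -6.59396511e+01]
 [-8.56924857e-05 -2.62513801e-01  9.64928234e-01 -1.42482286e+02]
 [ 0.00000000e+00  0.00000000e+00  0.00000000e+00  1.00000000e+00]]
0.15 [285.4459322  666.04667484 230.6104561 ] [ 8.34821804e-01  5.50519925e-01 -4.60782707e-04  3.93603903e-04] 84.99942486331952 18.700000000000003
```

View pics/side0.png

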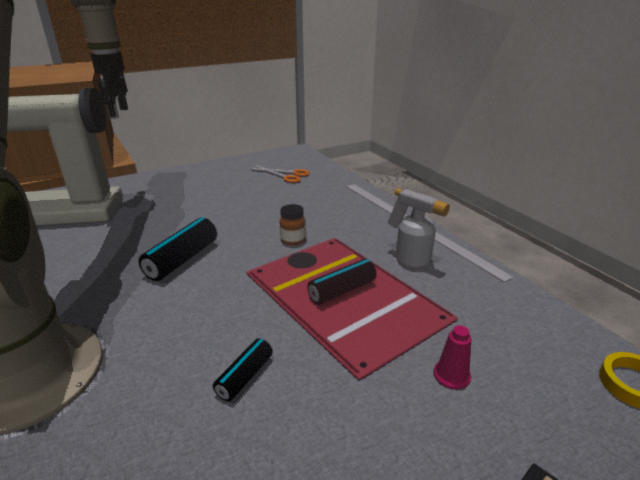

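View pics/top0.png

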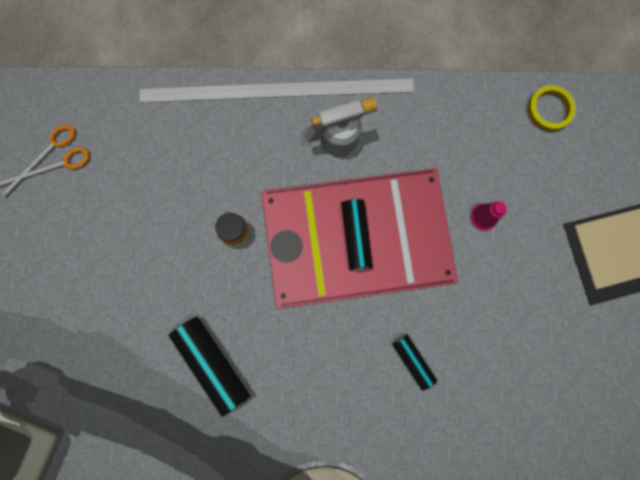

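The top view (top0.png) shows three roller look-alikes:
- The largest is on the table at (210,365).
- The middle-sized one lies on the rose board at (357,235), between the yellow line (315,243) and the white line (402,232).
- The smallest is on the table at (415,362).

The middle one fits the description. I'll confirm it in a crop and measure.

```bash
cat > h.py <<'E'
from bench import *
import cv2, numpy as np
def ray(r,uv,T=None):
    K=np.array(r["camera_matrix"]); T=np.array(r["T"]) if T is None else T
    d=(np.atleast_2d(uv)-[K[0,2],K[1,2]])/[K[0,0],K[1,1]]
    u=d.copy()
    for _ in range(10): u=d/(1+r["k1"]*(u**2).sum(1,keepdims=True))
    v=np.c_[u,np.ones(len(u))]@T[:3,:3].T
    return T[:3,3],v
def plane(r,uv,z,T=None):
    o,v=ray(r,uv,T); return o+v*((z-o[2])/v[:,2])[:,None]
def blob(m,near=None,mina=60):
    n,l,s,c=cv2.connectedComponentsWithStats(m.astype(np.uint8)*255)
    ids=[i for i in range(1,n) if s[i,4]>mina]
    return [(s[i,4],c[i],l==i) for i in ids]
def rectfit(r,m,z,T=None):
    cs,_=cv2.findContours(m.astype(np.uint8),cv2.RETR_EXTERNAL,cv2.CHAIN_APPROX_NONE)
    c=max(cs,key=cv2.contourArea).reshape(-1,2).astype(float)
    p=plane(r,c,z,T)[:,:2]
    (cx,cy),(w,h),a=cv2.minAreaRect(p.astype(np.float32))
    b=cv2.boxPoints(((cx,cy),(w,h),a)); e=[b[1]-b[0],b[2]-b[1]]; e=max(e,key=np.linalg.norm)
    ang=np.degrees(np.arctan2(e[1],e[0])); ang=(ang+90)%180-90
    return np.round([cx,cy,max(w,h),min(w,h),ang],1)
def masks(im):
    hsv=cv2.cvtColor(im,cv2.COLOR_BGR2HSV).astype(int); H,S,V=hsv[...,0],hsv[...,1],hsv[...,2]
    return dict(tq=(H>82)&(H<100)&(S>130)&(V>80), ye=(H>22)&(H<35)&(S>130)&(V>80),
      wh=(S<60)&(V>125), rose=((H>168)|(H<5))&(S>90)&(V>80), bl=(V<55)&(S<200))
E
python3 - <<'E'
from h import *
r=cams.read_camera("top"); im=r["image"]; M=masks(im)
for k,z in [("tq",58),("ye",8),("wh",8),("rose",8)]:
    for a,c,m in blob(M[k]):
        print(k,a,c.round(1),rectfit(r,m,z))
cv2.imwrite("pics/crop1.png",cv2.resize(im[150:320,210:520],None,fx=2.5,fy=2.5,interpolation=cv2.INTER_CUBIC))
s=cams.read_camera("side"); M=masks(s["image"])
for k,z in [("tq",58),("ye",8),("wh",8)]:
    for a,c,m in blob(M[k]):
        print("side",k,a,c.round(1),rectfit(s,m,z))
E
```

```text
tq 367 [357.7 233.4] [574.3 -66.7 134.2  10.9   6.3]
tq 693 [205.8 367.5] [315.3 225.8 185.7  13.2  35.1]
tq 262 [416.2 362.5] [ 322.6 -176.2  104.     9.3   32.4]
ye 753 [552.2 107.3] [ 864.  -506.5  102.1   99.3   -4.1]
ye 681 [314.3 242.9] [563.1  18.6 218.4  13.4   8. ]
wh 426 [99.9  7.7] [1086.4  497.    65.3   44.2  -89.8]
wh 2542 [290.5  33. ] [1025.6   61.3  187.5  130.3  -16.9]
wh 354 [337.    6.7] [1087.9  -43.5   74.8   51.8  -89. ]
wh 3419 [438.9  28.6] [1065.  -258.   252.5  157.6   45.5]
wh 271 [140.   28.6] [1037.5  409.    72.7   40.6   32.5]
wh 948 [109.5  45.2] [1005.8  467.4  116.5   74.7   18.5]
wh 145 [629.3  34.4] [1043.  -703.    40.9   30.6  -39.6]
wh 262 [316.1  61.6] [967.3  13.3  59.4  33.2 -89.3]
wh 5203 [285.   92.2] [878.6  94.9 608.8 112.3  89.4]
wh 198 [387.4 111.1] [ 853.4 -135.    85.2   31.9   47.8]
wh 12778 [233.2 230.1] [611.7 186.3 553.8 411.7 -21. ]
wh 127 [238.7 113.3] [842.2 178.6  49.5  25.1  31.4]
wh 87 [187.4 113.6] [837.6 294.7  29.8  28.7  -5.7]
wh 89 [442.3 115.9] [ 837.8 -257.4   32.7   28.4    2.1]
wh 102 [372.4 117.8] [ 833.6 -105.8  
[... 4271 characters left out ...]
270.8] [576.9 -64.  134.6   9.3   6.4]
side tq 209 [240.7 360.8] [ 317.1 -197.3  102.3    6.5   32.5]
side ye 309 [313.3 272.8] [564.3  21.  218.2  12.    8.1]
side ye 551 [619.6 370.4] [ 869.  -472.9  107.3   52.2   29.5]
side wh 662 [ 42.5 100. ] [   9.4 2229.5  441.9  269.1  -22.2]
side wh 276 [371.2 197.2] [887.8 286.5 211.   27.7 -87.2]
side wh 166 [419.1 195.5] [1017.6  225.6  109.3   34.4  -71.5]
side wh 377 [ 47.3 194.9] [ 39.8 774.7 148.1  70.8 -21.7]
side wh 89 [412.3 224.7] [884.   90.6  55.5  26.8 -81.4]
side wh 632 [473.1 257.5] [906.4 -86.1 230.7  29.6 -87.5]
side wh 628 [370.5 317.4] [ 590.8 -162.1  221.2   15.6    8. ]
side wh 470 [ 79.8 378.1] [ 83.  -59.4  96.5  32.4  64.6]
```

View pics/crop1.png

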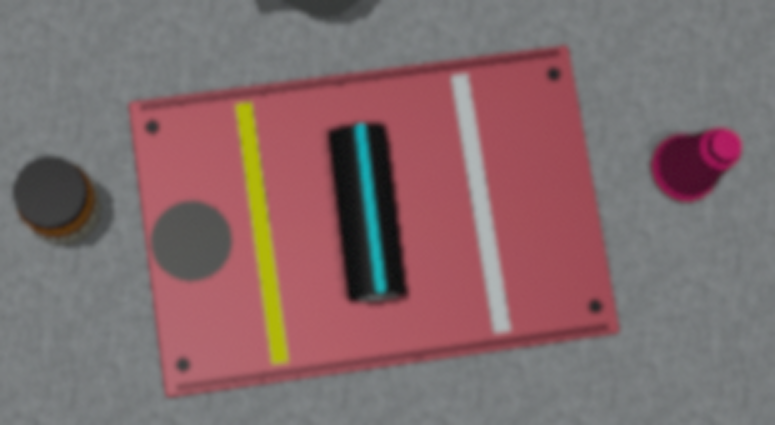

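The crop confirms it: the black roller with the turquoise stripe is at crop (370,210), yellow line at (262,235), white line at (481,203). It has about 99 mm to roll, heading (0.139, -0.990). I'll bring the open gripper in behind the roller on the yellow side, with the jaws parallel to the lines so both fingertips push.

```bash
cat >> h.py <<'E'
from scipy.spatial.transform import Rotation as R
a=np.radians(8.0); u=np.array([np.cos(a),np.sin(a),0]); n=np.array([np.sin(a),-np.cos(a),0])
Q=R.from_matrix(np.c_[u,n,[0,0,-1]]).as_quat()
W=np.array([589.5,-163.4,0]); ROL=np.array([575.6,-65.4,0])
def P(s,z): # TCP s mm short of the white line, on its middle
    p=W-n*s; return [p[0],p[1],z]
def wristT():
    T=np.eye(4); T[:3,:3]=R.from_quat(current_orientation()).as_matrix(); T[:3,3]=current_tcp_pos(); return T
E
python3 - <<'E'
from h import *
print(manip.solve_ik(P(165,200),Q))
manip.reach(P(165,200),Q); print(current_clock(),current_wrist_force())
manip.line_to(P(165,60),rate=150)
manip.line_to(P(165,14),rate=60)
print(current_clock(),current_tcp_pos(),current_wrist_force(),current_joint_pos())
T=wristT(); r=cams.read_camera("wrist"); cv2.imwrite("pics/w1.png",r["image"])
s=cams.read_camera("side"); cv2.imwrite("pics/s1.png",s["image"])
E
```

```text
[-0.32644801  0.46466203  0.32175005  2.0125915  -0.22249099  0.69736607
  0.27450126]
2.8167 [0.49885591 0.53865975 0.55863308]
4.8167 [ 5.66648170e+02 -6.09682613e-02  1.41143452e+01] [-0.36709899 -0.3982481   0.22306329] [-0.20095917  0.74341455  0.15078491  2.11502746 -0.34454665  0.30562993
  0.37970098]
```

View pics/w1.png

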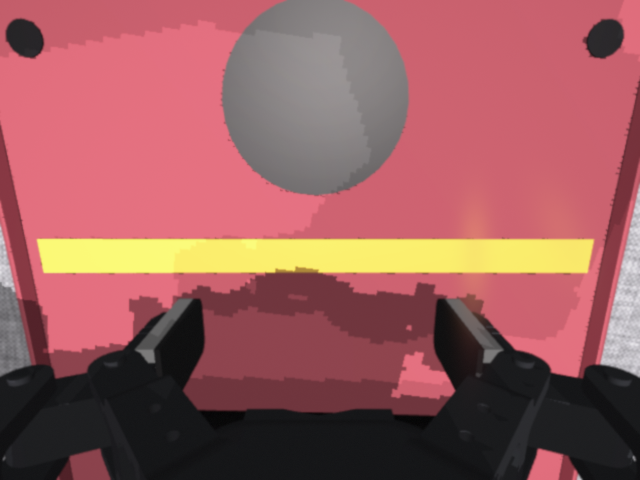

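View pics/s1.png

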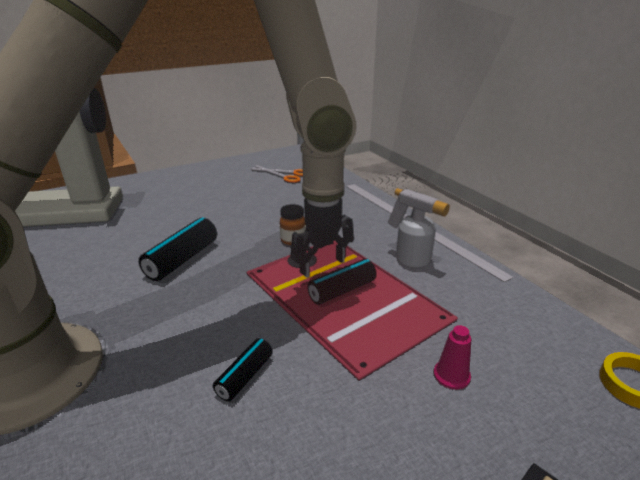

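The wrist view (w1.png) shows the open fingertips at (180,330) and (460,330), just past the yellow line (row 255), and clear of everything. The tips work out at about 13 mm above the TCP, so I'll lower a bit. The side view (s1.png) shows the fingers at (305,270) and (340,260), just behind the untouched roller at (342,281). I'll push in a first slow stage, stopping about 25 mm short, then check.

Run:
```python
from h import *
manip.line_to(P(165,7),rate=30)
print(current_wrist_force())
manip.line_to(P(36+25,7),rate=25)
print(current_clock(),current_tcp_pos(),current_wrist_force())
manip.wait(0.4)
for k in ["side","top","wrist"]:
    r=cams.read_camera(k); cv2.imwrite(f"pics/{k}2.png",r["image"])
print(current_wrist_force())
```

```text
[ 0.23604643  0.3345517  -0.96883412]
9.6083 [ 580.96650938 -102.91880801    6.97632399] [-0.43090481  0.22923238 -0.30631036]
[-0.45019868  0.05886363 -0.62118528]
```

View pics/side2.png

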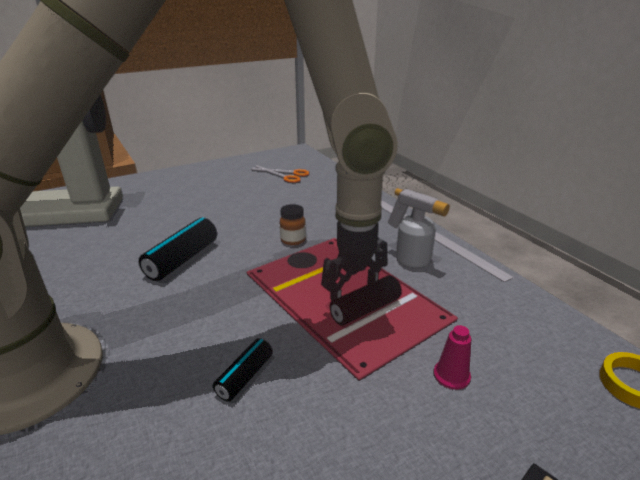

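View pics/top2.png

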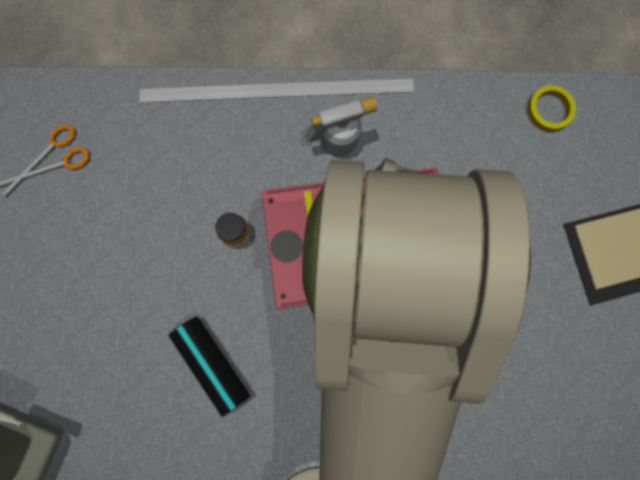

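Side2.png shows the roller at (365,300) with its end face at (337,312). The stripe is out of sight, so it has rolled. The top view is blocked by the arm. I'll find the roller in the side view by casting its near-end disc centre onto z=33, checked against the first picture.

Run:
```python
from h import *
r=cams.read_camera("side")
a=cv2.imread("pics/side0.png")[250:330,290:420]; b=cv2.imread("pics/side2.png")[250:330,290:420]
cv2.imwrite("pics/cmp2.png",cv2.resize(np.hstack([a,b]),None,fx=3,fy=3,interpolation=cv2.INTER_CUBIC))
```

```text
(no output)
```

View pics/cmp2.png

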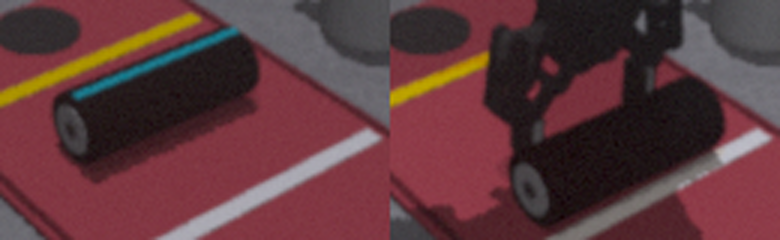

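Run:
```python
from h import *
r=cams.read_camera("side")
p=plane(r,[[314,292.7],[336.7,313]],33)
for q in p: print(q, "short of white:",(W-q)@n*1, "along", (q-W)@u)
q=p[1]+70*np.r_[u[:2],0]; print("centre",q)
print("initial centre",p[0]+70*np.array([np.cos(np.radians(6.3)),np.sin(np.radians(6.3)),0]))
```

```text
[507.84409598 -73.10557208  33.        ] short of white: 100.77999413259879 along -68.29467883698625
[ 515.64099029 -147.13426142   33.        ] short of white: 26.3866289500526 along -70.87646563063397
centre [ 584.9597551  -137.39214435   33.        ]
initial centre [577.42136287 -65.4241703   33.        ]
```

The initial position reproduces (100.8 mm measured, about 101 expected). The roller is now about 26 mm short of the white line, with the TCP 61 mm short, so the offset is 35 mm. Next is the final slow push.

Run:
```python
from h import *
manip.line_to(P(37.5,7),rate=12)
manip.wait(0.5)
print(current_clock(),current_wrist_force())
manip.line_to(P(110,7),rate=80)
manip.line_to(P(110,120),rate=150)
manip.reach(P(300,230),Q)
manip.wait(0.3)
r=cams.read_camera("side"); cv2.imwrite("pics/side3.png",r["image"])
t=cams.read_camera("top"); cv2.imwrite("pics/top3.png",t["image"])
c=r["image"][250:350,290:450]; d=t["image"][170:310,330:470]
cv2.imwrite("pics/c3s.png",cv2.resize(c,None,fx=5,fy=5,interpolation=cv2.INTER_CUBIC))
cv2.imwrite("pics/c3t.png",cv2.resize(d,None,fx=4,fy=4,interpolation=cv2.INTER_CUBIC))
print(current_clock())
```

```text
12.8667 [-0.1028511  -0.30888784 -0.81134881]
16.1083
```

View pics/c3s.png

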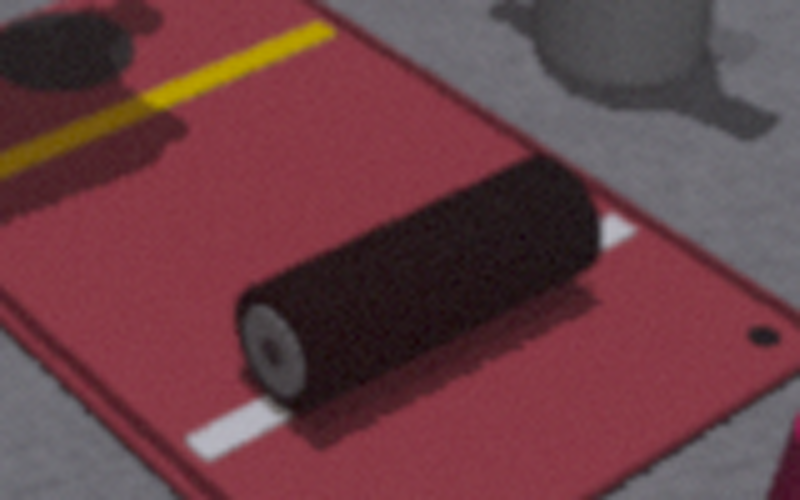

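View pics/c3t.png

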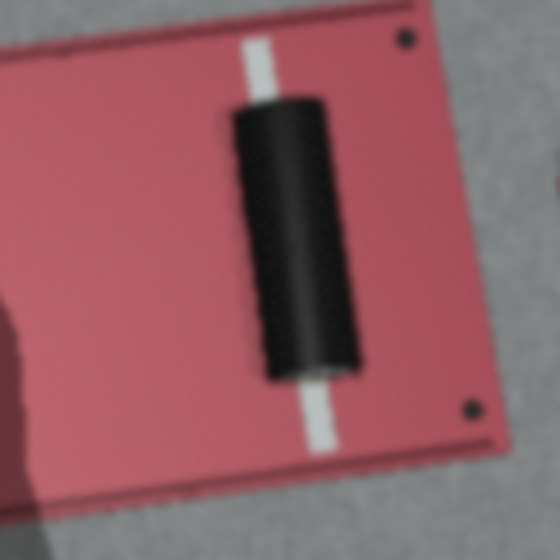

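Run:
```python
from h import *
r=cams.read_camera("side"); t=cams.read_camera("top")
q=plane(r,[[344.4,319.4]],33)[0]; print("side disc short",(W-q)@n,"along",(q-W)@u)
im=t["image"]; m=np.zeros(im.shape[:2],bool); m[180:280,375:430]=(im.max(2)<75)[180:280,375:430]
f=rectfit(t,m,33); print(f); q=np.r_[f[:2],0]
wl=np.array([588.3,-164.6,0]) # top-only line measure
print("top short",(wl-q)@n,"along",(q-wl)@u)
wm=blob(masks(im)["wh"]&(np.add.outer(np.zeros(480),np.abs(np.arange(640)-402))<15),mina=20)
for a,c,mm in wm:
  if 170<c[1]<290: print(a,c,plane(t,c[None],8)[0])
# initial check, same method
i0=cv2.imread("pics/top0.png"); m=np.zeros(m.shape,bool); m[190:280,335:380]=(i0.max(2)<75)[190:280,335:380]|masks(i0)["tq"][190:280,335:380]
f=rectfit(t,m,33);print("init",f,(wl-np.r_[f[:2],0])@n)
```

```text
side disc short 4.187120176778455 along -70.84810458494846
[ 586.6 -163.3  142.4   47.9    6.6]
top short 1.5239427609961262 along -1.5025306856125193
110 [394.41818182 186.93636364] [ 680.78100722 -151.56268459    8.        ]
134 [408.99253731 273.50746269] [ 497.34985097 -177.32125993    8.        ]
init [575.5 -67.1 142.7  47.5   6.5] 98.33255239459194
```

Run:
```python
from h import *
b=cv2.imread("pics/top3.png"); t=cams.read_camera("top")["image"]
print("max diff at roller",cv2.absdiff(cv2.GaussianBlur(b,(5,5),0),cv2.GaussianBlur(t,(5,5),0))[180:280,375:430].max())
i0=cv2.imread("pics/top0.png")
d=cv2.absdiff(i0,t).max(2)
for k,(x,y,w,h) in dict(cone=(465,195,45,40),gun=(305,90,75,70),jar=(210,205,45,45)).items(): print(k,d[y:y+h,x:x+w].mean())
print(current_clock(),current_wrist_force()); manip.job_done()
```

```text
max diff at roller 2
cone 6.3244444444444445
gun 6.512761904761905
jar 38.080987654320985
16.2583 [ 0.5082363   0.00656922 -0.21874732]
the job is handed in; nothing more can be done
```

View pics/top3.png

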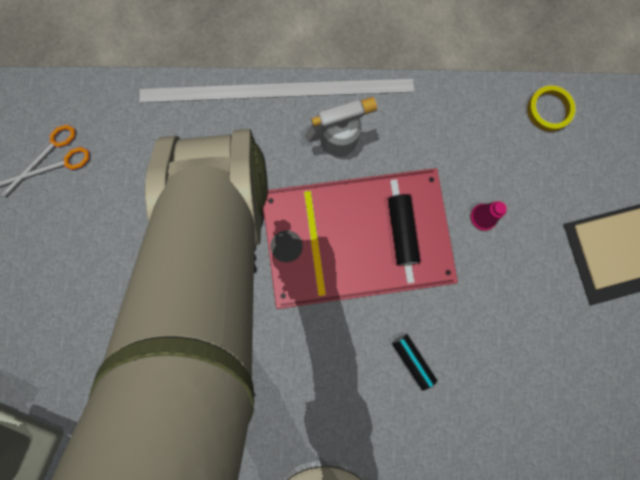

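View pics/side3.png

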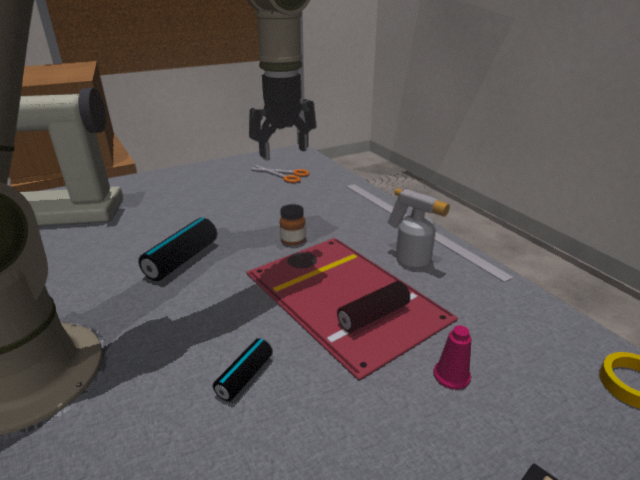

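I rolled the roller from the middle of the board to the white line and handed the job in at about 16 s. I pushed it slowly from behind with both open fingertips, in two stages with a check between, then backed the arm off. The interface gives no verdict.

**Position at hand-in:**

| Check | Measured | Allowed |
|---|---|---|
| Short of the white line, top view | about 1.5 mm | 10 mm |
| Short of the white line, side view | about 2.5 mm | 10 mm |
| Off the line's middle | about 1.5 mm | 35 mm |
| Axis off the line | about 1.4° (0.024 rad) | 0.15 rad |

- **At rest:** the roller did not change between successive pictures, and the wrist force was near zero.
- **Rolling:** the stripe can't be seen from the top or the side. That fits about 97 mm of rolling, which would put it low on the rear face, but I did not see it directly.
- **One check failed:** the top-view picture comparison for the glue jar came out high (38, against about 6 for the cone and gun). The last top picture shows the arm covering the jar there. The side view shows the jar at its original pixels (292,225), with the spray gun and thread cone also unmoved.

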